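Sort swollen food tins from sound ones by rocking them

TASK

Some of the three tins on the chopping board may have blown: their bottoms have swollen, which cannot be seen, but such a tin rocks when it is pressed down at the rim of its lid, while a sound tin stands steady. Stand every sound tin upright on the floor of the blue tray and every blown tin upright on the floor of the red tray; do not knock any over, and leave the spice jar, the salt shaker and the garlic alone.

Things in the scene. Friction and masses are not known exactly. Their poses are not given: they have to be found in the camera images.
- tin_a: flat round food tin with bare metal lid, ring pull and a yellow and green side, one of three that look alike: 64 mm across, 24 mm high, about 0.12 kg. Origin: centre of its underside; z is its axis, up. Sound or blown, drawn afresh at each start (none to three are blown); neither looks nor pose tell which. A sound tin stands on the whole round of its foot and stays put when pressed
- tin_a_top (a point): centre of this tin's flat top, 24 mm above its underside. A blown tin stands level, at the same height, on a bulge 12 mm across in the middle of its bottom, its foot rim 0.6 to 2 mm clear of the board: pressed at the rim, on any side, it tips (under 2 N) by 0.02 to 0.08 rad until the rim meets the board, and rights itself when let go; pressed at its centre it stays level
- tin_b: flat round food tin with bare metal lid, ring pull and a yellow and green side, one of three that look alike: 64 mm across, 24 mm high, about 0.12 kg. Origin: centre of its underside; z is its axis, up. Sound or blown, drawn afresh at each start (none to three are blown); neither looks nor pose tell which. A sound tin stands on the whole round of its foot and stays put when pressed
- tin_b_top (a point): centre of this tin's flat top, 24 mm above its underside. A blown tin stands level, at the same height, on a bulge 12 mm across in the middle of its bottom, its foot rim 0.6 to 2 mm clear of the board: pressed at the rim, on any side, it tips (under 2 N) by 0.02 to 0.08 rad until the rim meets the board, and rights itself when let go; pressed at its centre it stays level
- tin_c: flat round food tin with bare metal lid, ring pull and a yellow and green side, one of three that look alike: 64 mm across, 24 mm high, about 0.12 kg. Origin: centre of its underside; z is its axis, up. Sound or blown, drawn afresh at each start (none to three are blown); neither looks nor pose tell which. A sound tin stands on the whole round of its foot and stays put when pressed
- tin_c_top (a point): centre of this tin's flat top, 24 mm above its underside. A blown tin stands level, at the same height, on a bulge 12 mm across in the middle of its bottom, its foot rim 0.6 to 2 mm clear of the board: pressed at the rim, on any side, it tips (under 2 N) by 0.02 to 0.08 rad until the rim meets the board, and rights itself when let go; pressed at its centre it stays level
- board: flat, smooth wooden chopping board, 280 x 160 mm, on which the tins start, centres 70 mm apart or more along its length; fixed, level. Origin: centre of its underside; x along its length; its top is 18 mm above the origin
- blue_tray: shallow blue plastic tray for the sound tins, fixed: 236 mm long (x) by 100 mm wide (y), inner floor 7 mm above its origin, lip 4 mm thick standing 7 mm above that floor, a small grip tab at each end; three tins stand in a row, 70 mm apart. Origin: under its centre
- blue_tray_in (a point): centre of the inner floor of the blue tray (228 x 92 mm), where tins stand; axes as the tray
- red_tray: shallow red plastic tray for the blown tins, fixed: 236 mm long (x) by 100 mm wide (y), inner floor 7 mm above its origin, lip 4 mm thick standing 7 mm above that floor, a small grip tab at each end; three tins stand in a row, 70 mm apart. Origin: under its centre
- red_tray_in (a point): centre of the inner floor of the red tray (228 x 92 mm), where tins stand; axes as the tray
- spice_jar: spice jar with dark cap, 44 mm across, 96 mm high, bystander; origin: centre of its underside
- salt_shaker: glass shaker with grey cap, 44 mm across, 90 mm high, bystander; origin: centre of its underside
- garlic: garlic bulb, 50 mm across, 51 mm high, bystander; origin: centre of its underside

How it is judged (in metres and radians):
At the end, for the whole second after the job is handed in: Sound tins stand in the blue tray, blown ones in the red: upright (0.1 rad), underside within 4 mm of the tray's floor, centre within 83 mm lengthwise and 16 mm across of the tray's centre, at rest. If the foot rim clears the board by only 0.25 to 0.6 mm, either tray will do (((z of tin_a_seam_c0 in the frame of tin_a below 0.00235 m and x of tin_a in the frame of blue_tray_in between -0.083 and 0.083 m and y of tin_a in the frame of blue_tray_in between -0.016 and 0.016 m and z of tin_a in the frame of blue_tray_in between -0.003 and 0.004 m) or (z of tin_a_seam_c0 in the frame of tin_a above 0.002 m and x of tin_a in the frame of red_tray_in between -0.083 and 0.083 m and y of tin_a in the frame of red_tray_in between -0.016 and 0.016 m and z of tin_a in the frame of red_tray_in between -0.003 and 0.004 m)) and angle between each of tin_a, tin_b, tin_c's own z axis and vertical below 0.1 rad and linear speed of each of tin_a, tin_b, tin_c below 0.03 m/s and ((z of tin_b_seam_c0 in the frame of tin_b below 0.00235 m and x of tin_b in the frame of blue_tray_in between -0.083 and 0.083 m and y of tin_b in the frame of blue_tray_in between -0.016 and 0.016 m and z of tin_b in the frame of blue_tray_in between -0.003 and 0.004 m) or (z of tin_b_seam_c0 in the frame of tin_b above 0.002 m and x of tin_b in the frame of red_tray_in between -0.083 and 0.083 m and y of tin_b in the frame of red_tray_in between -0.016 and 0.016 m and z of tin_b in the frame of red_tray_in between -0.003 and 0.004 m)) and ((z of tin_c_seam_c0 in the frame of tin_c below 0.00235 m and x of tin_c in the frame of blue_tray_in between -0.083 and 0.083 m and y of tin_c in the frame of blue_tray_in between -0.016 and 0.016 m and z of tin_c in the frame of blue_tray_in between -0.003 and 0.004 m) or (z of tin_c_seam_c0 in the frame of tin_c above 0.002 m and x of tin_c in the frame of red_tray_in between -0.083 and 0.083 m and y of tin_c in the frame of red_tray_in between -0.016 and 0.016 m and z of tin_c in the frame of red_tray_in between -0.003 and 0.004 m))); the robot touches nothing.
It fails at once if a tin is knocked over (tilted more than 0.7 rad) (angle between any of tin_a, tin_b, tin_c's own z axis and vertical above 0.7 rad).
It fails at once if a bystander is moved more than 25 mm (distance of any of spice_jar, salt_shaker, garlic from where it was at the start of the episode above 0.025 m).
It also fails if it takes over 72 s, if anything falls off the work surface, if the arm or the gripper's body presses on something with over 40 N, if the wrist force passes 120 N, or if a joint passes its speed limit or range.

ROBOT

A 6-joint arm with a two-finger parallel gripper is mounted at the origin on a cart in front of the work surface, level with it; the furniture and walls round the work are solid. World frame = base frame: x ahead of the robot, y to its left, z up, the work surface at z = 0. Lengths are in m, angles in degrees, forces in N, time in s.
With the tool pointing down it reaches from about 0.375 to 0.9 m from the base axis. Payload 3.1 kg.
Tool frame: the origin (TCP) lies on the centre line of the jaws, within the pads' length; the fingertips stand 17 mm ahead of it and the grasp point (between the pads) lies 2 mm behind it; z points along the fingers, y is the line along which they close (so a half turn about z gives the same grasp; the last joint's range is limited). The gripper opens to 87 mm and grips with 3 to 60 N. Pads are 19 mm wide; open, the fingers measure 117 mm over their backs; the gripper's body (75 mm by 190 mm) begins 51 mm behind the grasp point.
Start: joints at [-73.883, 30.224, 82.088, -0, 67.689, -10.227], TCP at [0.277, -0.56, 0.24] pointing down, gripper open.
Joint ranges: [-176.69, 176.69], [-43.24, 126.21], [12.49, 139.97], [-82, 262], [0, 151.66], [-163.58, 163.58]. Speed limits (degrees/s): [159.86, 159.86, 180, 180, 180, 180].

INTERFACE

Orientations are given as a 3x3 rotation matrix whose columns are the frame's x, y, z axes.
In Python, from rig import bot, imaging, finder gives the robot as it stands. The module is installed in compiled form; this text tells all that it offers.
- The arm moves only by the tool play_rows, never from a script. Its argument "motion" is a list that holds one entry, the list of rows, each a list of 6 numbers: the shift along the tool's x, y, z in parts of the range, where 1.0 means 1 m, then the turn, a rotation vector about the tool's x, y, z in fractions of the full range, 1 being 120 degrees. In form: [[[dx, dy, dz, wx, wy, wz], ...]]. A call has 1 to 8 rows; each row is the pose to reach, as a shift and turn from the pose commanded when the call began, along the tool's axes at that moment; what a row does not reach only later rows make up. A row lasts 1/12 s, in which the tool goes at most 41.7 mm and 7.16 degrees, less where a joint would pass 70% of its speed; a pose out of reach is approached as far as the arm can. A shift or turn number past 1, either way, is cut back to 1. A call with a gripper value outside its range is refused whole. "fingers" is the finger opening in m, from 0 to 0.087, set as the call begins (left out, the last holds). The fingers move at their own pace and stop on an object; the grip force is fixed at half the most. Time passes only in rows, so rows that repeat a pose let the fingers close. It gives the time, the measured TCP pose, the force, the opening and the grip force at its end, in the units of the state.
- bot.read_state(): the state, without advancing time (a new reading comes with each control period).
- imaging.capture(name): name is "side" or "top"; returns a dict with "frame" (480x640x3 uint8, red, green, blue), "camera_matrix" (3x3 intrinsics, pixels), "R" (3x3) and "t" (3): a world point X has camera coordinates R X + t. Camera axes: x right, y down, z forward; pixel columns grow to the right and rows downward; lengths in m; the calibration is good to about 2 mm. A picture is of the moment at which its call begins. There is no depth.
- bot.hand_in(): hands the job in; it is judged then, once.
Trained networks look in the newest picture that a camera, given by its name, has taken for a name from the list of things; names that differ only in an ending like _2 or _b are one class to them, and where a whole thing is asked for, a point or a joint stands for the part that bears it (a point fixed in the world has none). Each returns a list of dicts, best first, with "confidence" (0 to 1); they miss things now and then, are a little off and sometimes report something else, mostly with a low value. They report only what shows in the picture. A call takes as long as a camera call.
- finder.recognise(camera, name): "at" ([x, y, z] in m, in world coordinates, good to about 4 mm: the middle of the surface that is visible of it).
- finder.outline_of(camera, name): "pixels" (480x640 bool, what is visible of it).
The state is a dict: "time_s": time; "joint_positions": joint angles; "qvel": joint speeds; "tau": joint torques, N m; "position": TCP position; "tcp_rot": TCP orientation; "force": force on the tool from outside, world axes, zero at the start; "moment": the same for the moment, N m; "opening": opening from 0.0 (shut) to 1.0 (fully open); "grasp_force": force on a finger pad.
Only numpy, scipy, OpenCV 4.12 (cv2) and the standard library are available. Lean on these libraries where they do the work, as an engineer would, in place of code of your own. Each camera call takes 0.05 s, during which the arm holds its last target. There are 200 camera calls.

## Working session

There is one attempt and no reset: what is moved stays moved. The work goes in short steps, Python scripts to look and compute and a tool call to move; the robot and the scene stay as the last step left them, time stands still between calls to the robot, and variables do not carry over. Pictures are saved under pics/ and viewed, at most 10 in all, crops included, and the job is handed in when it is done.

Besides the shell and the picture viewer there is one more tool, called after "Request:" by a JSON object that holds its "method" and its "body". play_rows: Moves the arm, as the interface text tells. Its arguments: {"type":"object","properties":{"motion":{"type":"array"},"fingers":{"type":"number"}},"required":["motion"]}

```bash
mkdir -p pics; cat > h.py <<'E'
from rig import bot, imaging, finder
import numpy as np, cv2
def snap(cam,fn):
    c=imaging.capture(cam); cv2.imwrite('pics/'+fn,c['frame'][:,:,::-1]); return c
def proj(c,X):
    p=c['camera_matrix']@(c['R']@np.array(X)+c['t']); return p[:2]/p[2]
def back(c,uv,z):
    d=c['R'].T@np.linalg.inv(c['camera_matrix'])@np.array([uv[0],uv[1],1.]); o=-c['R'].T@c['t']
    return o+d*(z-o[2])/d[2]
E
python3 - <<'E'
from h import *
np.set_printoptions(precision=4,suppress=True)
for cam in('top','side'):
    c=snap(cam,cam+'0.png'); print(cam,'cam at',-c['R'].T@c['t'])
    for n in ['tin_a','board','blue_tray','red_tray','spice_jar','salt_shaker','garlic']:
        for r in finder.recognise(cam,n)[:4]: print(n,round(r['confidence'],2),np.array(r['at']),proj(c,r['at']).round())
s=bot.read_state(); print(s)
E
```

```text
top cam at [ 0.429  -0.2013  0.9381]
tin_a 0.96 [ 0.4246 -0.2279  0.0388] [329. 292.]
tin_a 0.7 [ 0.5172 -0.181   0.0403] [303. 240.]
tin_a 0.61 [ 0.6183 -0.1937  0.0352] [310. 185.]
board 0.65 [ 0.5338 -0.2347  0.0189] [332. 233.]
board 0.64 [ 0.5573 -0.0362  0.0041] [226. 221.]
blue_tray 0.73 [ 0.4619 -0.389   0.0041] [415. 272.]
blue_tray 0.2 [ 0.5347 -0.2316  0.0223] [331. 232.]
red_tray 0.77 [ 0.5598 -0.0386  0.0058] [227. 220.]
spice_jar 0.58 [ 0.7035 -0.181   0.099 ] [302. 129.]
salt_shaker 0.83 [ 0.6861 -0.3537  0.0708] [400. 144.]
garlic 0.98 [ 0.3449 -0.3587  0.0368] [403. 338.]
side cam at [0.412  0.5219 0.563 ]
tin_a 0.91 [ 0.4249 -0.2136  0.0348] [379. 272.]
tin_a 0.76 [ 0.5154 -0.1697  0.0359] [313. 283.]
tin_a 0.67 [ 0.6222 -0.1871  0.0379] [243. 268.]
board 0.77 [ 0.5462 -0.1911  0.018 ] [295. 282.]
blue_tray 0.9 [ 0.4617 -0.3903  0.0076] [364. 223.]
red_tray 0.91 [ 0.57   -0.031   0.0057] [254. 364.]
red_tray 0.31 [ 0.4247 -0.213   0.0354] [380. 271.]
spice_jar 0.76 [ 0.7098 -0.1641  0.0644] [177. 256.]
salt_shaker 0.57 [ 0.6915 -0.3402  0.0483] [225. 206.]
garlic 0.62 [ 0.3492 -0.3452  0.0303] [431. 231.]
{'time_s': 0.8, 'joint_positions': array([-73.8822,  30.2212,  82.0877,   0.0011,  67.689 , -10.2272]), 'qvel': array([-0.0096,  0.1479, -0.0376,  0.0676, -0.0588, -0.0239]), 'tau': array([ -0.0007, -43.9954, -17.6976,   0.0635,   0.0502,   0.    ]), 'position': array([ 0.2774, -0.5601,  0.2396]), 'tcp_rot': array([[ 0.8961,  0.4438,  0.    ],
       [ 0.4438, -0.8961, -0.    ],
       [ 0.    ,  0.    , -1.    ]]), 'force': array([ 0.0788, -0.0926, -0.2881]), 'moment': array([-0.0127,  0.004 , -0.0167]), 'grasp_force': 0.0, 'opening': 0.9988903976076258}
```

View pics/top0.png

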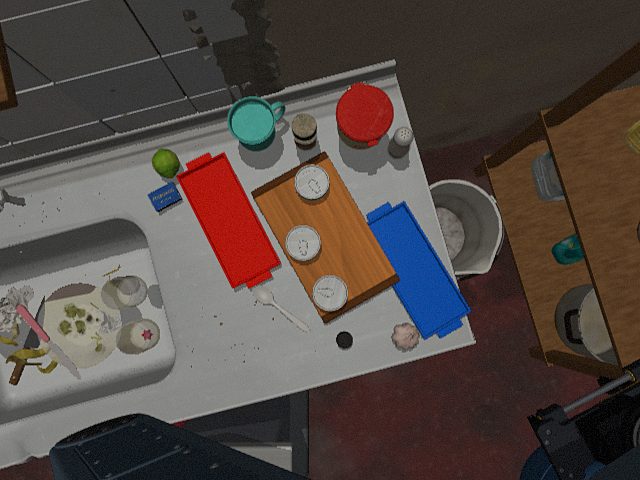

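View pics/side0.png

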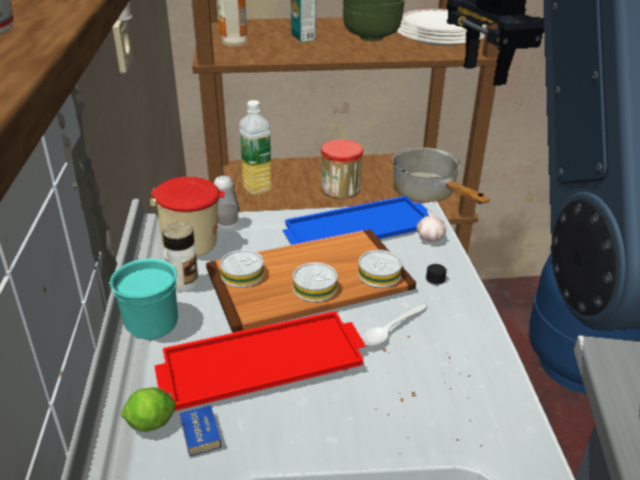

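```bash
python3 - <<'E'
from h import *
np.set_printoptions(precision=4,suppress=True)
c=imaging.capture('top')
for n,z in (('tin_a',.042),('board',.018),('blue_tray',.012),('red_tray',.012)):
    for r in finder.outline_of('top',n)[:3]:
        m=r['pixels'].astype(np.uint8); k,_=cv2.findContours(m,0,2); k=max(k,key=cv2.contourArea)
        P=np.array([back(c,p[0],z)[:2] for p in k],np.float32)
        (x,y),(w,h),a=cv2.minAreaRect(P); box=cv2.boxPoints(((x,y),(w,h),a))
        print(n,round(r['confidence'],2),'rect',x,y,w,h,a,'circ',cv2.minEnclosingCircle(P), 'mean',P.mean(0))
E
```

```text
tin_a 0.94 rect 0.5125067830085754 -0.1806866079568863 0.06217870116233826 0.05951137840747833 45.06240463256836 circ ((0.5124602317810059, -0.18064014613628387), 0.03197215124964714) mean [ 0.5118 -0.1798]
tin_a 0.84 rect 0.6224230527877808 -0.19759896397590637 0.06801291555166245 0.06155134737491608 0.0363687127828598 circ ((0.622327983379364, -0.19490742683410645), 0.03431030362844467) mean [ 0.6206 -0.1981]
tin_a 0.68 rect 0.42355942726135254 -0.2296210378408432 0.06025468185544014 0.05989868566393852 89.9920883178711 circ ((0.42283451557159424, -0.2292783558368683), 0.031165342777967453) mean [ 0.4258 -0.2306]
board 0.91 rect 0.5276126861572266 -0.22100448608398438 0.2795677185058594 0.16147282719612122 29.528581619262695 circ ((0.527298092842102, -0.2203654646873474), 0.1573602855205536) mean [ 0.517  -0.2209]
board 0.43 rect 0.42251354455947876 -0.22947676479816437 0.06330007314682007 0.06369677931070328 0.002212131628766656 circ ((0.4226386249065399, -0.22979943454265594), 0.03326347470283508) mean [ 0.4187 -0.2297]
blue_tray 0.83 rect 0.4667811989784241 -0.38507184386253357 
[... 293 characters left out ...]
0.042003922164440155), 0.13349466025829315) mean [ 0.5552 -0.0424]
blue_tray 0.46 rect 0.6279405355453491 -0.19748111069202423 0.06837674975395203 0.06732764840126038 0.03622817620635033 circ ((0.6286143064498901, -0.1981753706932068), 0.035239849239587784) mean [ 0.628  -0.1977]
red_tray 0.82 rect 0.55897057056427 -0.04175324738025665 0.2621344029903412 0.10307976603507996 27.387300491333008 circ ((0.5579713582992554, -0.040033552795648575), 0.13207265734672546) mean [ 0.5588 -0.0406]
red_tray 0.36 rect 0.7028275728225708 -0.3640381693840027 0.04283217713236809 0.06857699900865555 56.17338943481445 circ ((0.7026727199554443, -0.36426931619644165), 0.03439893573522568) mean [ 0.7033 -0.3669]
```

The top view shows the tins at pixels (330,293), (303,243) and (312,182). Red tray is at (228,220), blue at (418,270), garlic at (405,337), jar at (304,128) and shaker at (400,142). All of these match the networks. The tool's present yaw (26°) is nearly aligned with the board and trays, so I'll keep it and need no turns.

```bash
python3 - <<'E'
from h import *
R=bot.read_state()['tcp_rot']; R=np.array(R)
P={'start':(.277,-.56),'A':(.4235,-.229),'B':(.513,-.181),'C':(.6215,-.196)}
for n,c,a in(('blue',(.4665,-.385),30.4),('red',(.559,-.041),27.4)):
    d=np.array([np.cos(np.radians(a)),np.sin(np.radians(a))])
    for s in(-72,0,72): P[n+str(s)]=np.array(c)+d*s/1000
for k,p in P.items():
    print(k,np.round(p,3),'tool xy mm',np.round(1000*(R.T@np.r_[p,0])[:2],1))
E
```

```text
start [ 0.277 -0.56 ] tool xy mm [-3.000e-01  6.248e+02]
A [ 0.424 -0.229] tool xy mm [277.9 393.1]
B [ 0.513 -0.181] tool xy mm [379.4 389.8]
C [ 0.622 -0.196] tool xy mm [470.  451.4]
blue-72 [ 0.404 -0.421] tool xy mm [175.4 557.1]
blue0 [ 0.466 -0.385] tool xy mm [247.2 552. ]
blue72 [ 0.529 -0.349] tool xy mm [319.  546.9]
red-72 [ 0.495 -0.074] tool xy mm [410.8 286.1]
red0 [ 0.559 -0.041] tool xy mm [482.8 284.8]
red72 [ 0.623 -0.008] tool xy mm [554.7 283.5]
```

Request:
{"method": "play_rows", "body": {"motion": [[[0.03,-0.03,0.01,0,0,0],[0.06,-0.06,0.02,0,0,0],[0.09,-0.085,0.03,0,0,0],[0.12,-0.115,0.04,0,0,0],[0.15,-0.145,0.055,0,0,0],[0.18,-0.17,0.07,0,0,0],[0.21,-0.2,0.085,0,0,0],[0.23,-0.222,0.1,0,0,0]]], "fingers": 0}}

```text
time_s: 1.72
position: [0.3854, -0.2604, 0.141]
tcp_rot: [[0.896, 0.443, 0.002], [0.443, -0.896, -0.002], [0.001, 0.003, -1.0]]
force: [0.7, 0.2, -0.6]
opening: 0.478
grasp_force: 0.0
```

Request:
{"method": "play_rows", "body": {"motion": [[[0.014,-0.01,0.03,0,0,0],[0.014,-0.01,0.06,0,0,0],[0.014,-0.01,0.075,0,0,0],[0.014,-0.01,0.075,0,0,0],[0.014,-0.01,0.075,0,0,0]]]}}

```text
time_s: 2.13
position: [0.3924, -0.2461, 0.0653]
tcp_rot: [[0.896, 0.444, -0.001], [0.444, -0.896, 0.001], [-0.0, -0.001, -1.0]]
force: [0.1, 0.5, 0.2]
opening: 0.095
grasp_force: 0.0
```

Request:
{"method": "play_rows", "body": {"motion": [[[0,0,0.003,0,0,0],[0,0,0.005,0,0,0],[0,0,0.005,0,0,0],[0,0,0.005,0,0,0]]]}}

```text
time_s: 2.47
position: [0.3926, -0.2468, 0.0614]
tcp_rot: [[0.896, 0.443, 0.001], [0.443, -0.896, -0.001], [0.001, 0.002, -1.0]]
force: [-0.5, -0.5, 0.3]
opening: 0.002
grasp_force: 0.0
```

Request:
{"method": "play_rows", "body": {"motion": [[[0,0,0.001,0,0,0],[0,0,0.001,0,0,0],[0,0,0.001,0,0,0]]]}}

```text
time_s: 2.72
position: [0.3924, -0.2463, 0.0599]
tcp_rot: [[0.896, 0.444, 0.0], [0.444, -0.896, -0.0], [0.0, 0.0, -1.0]]
force: [0.6, 0.8, 0.1]
opening: 0.004
grasp_force: 0.0
```

Request:
{"method": "play_rows", "body": {"motion": [[[0,0,0.0005,0,0,0],[0,0,0.0005,0,0,0],[0,0,0.0005,0,0,0]]]}}

```text
time_s: 2.97
position: [0.3924, -0.2463, 0.0592]
tcp_rot: [[0.896, 0.444, -0.0], [0.444, -0.896, -0.0], [-0.0, 0.0, -1.0]]
force: [-0.4, -0.2, 0.9]
opening: 0.006
grasp_force: 0.3
```

Request:
{"method": "play_rows", "body": {"motion": [[[0,0,0.0005,0,0,0],[0,0,0.0005,0,0,0],[0,0,0.0005,0,0,0]]]}}

```text
time_s: 3.22
position: [0.3924, -0.2464, 0.059]
tcp_rot: [[0.896, 0.444, 0.0], [0.444, -0.896, -0.0], [-0.0, 0.0, -1.0]]
force: [-1.0, -0.6, 4.1]
opening: 0.009
grasp_force: 2.2
```

Request:
{"method": "play_rows", "body": {"motion": [[[0,0,0.0005,0,0,0],[0,0,0.0005,0,0,0],[0,0,0.0005,0,0,0]]]}}

```text
time_s: 3.47
position: [0.3923, -0.2464, 0.0588]
tcp_rot: [[0.896, 0.444, 0.0], [0.444, -0.896, -0.001], [-0.0, 0.001, -1.0]]
force: [-1.8, -1.2, 8.7]
opening: 0.003
grasp_force: 4.2
```

Request:
{"method": "play_rows", "body": {"motion": [[[0,0,0.0005,0,0,0],[0,0,0.0005,0,0,0],[0,0,0.0005,0,0,0]]]}}

```text
time_s: 3.72
position: [0.3923, -0.2465, 0.0586]
tcp_rot: [[0.896, 0.444, 0.0], [0.444, -0.896, -0.001], [-0.0, 0.001, -1.0]]
force: [-3.0, 0.1, 11.0]
opening: 0.003
grasp_force: 5.9
```

Request:
{"method": "play_rows", "body": {"motion": [[[0,0,0.0005,0,0,0],[0,0,0.0005,0,0,0],[0,0,0.0005,0,0,0]]]}}

```text
time_s: 3.97
position: [0.3923, -0.2465, 0.0585]
tcp_rot: [[0.896, 0.444, 0.0], [0.444, -0.896, -0.001], [-0.0, 0.001, -1.0]]
force: [-3.2, 1.0, 14.7]
opening: 0.002
grasp_force: 7.6
```

Request:
{"method": "play_rows", "body": {"motion": [[[0,0,-0.02,0,0,0],[0.034,-0.001,-0.023,0,0,0],[0.068,-0.002,-0.023,0,0,0],[0.1,-0.003,-0.02,0,0,0],[0.1,-0.003,-0.006,0,0,0],[0.1,-0.003,-0.004,0,0,0],[0.1,-0.003,-0.004,0,0,0],[0.1,-0.003,-0.004,0,0,0]]]}}

```text
time_s: 4.63
position: [0.4795, -0.1989, 0.0609]
tcp_rot: [[0.896, 0.443, -0.002], [0.443, -0.896, 0.001], [-0.001, -0.002, -1.0]]
force: [-0.8, 0.0, 0.2]
opening: 0.006
grasp_force: 0.0
```

Request:
{"method": "play_rows", "body": {"motion": [[[0,0,0.001,0,0,0],[0,0,0.001,0,0,0],[0,0,0.001,0,0,0]]]}}

```text
time_s: 4.88
position: [0.4802, -0.1997, 0.0605]
tcp_rot: [[0.897, 0.443, 0.0], [0.443, -0.897, -0.0], [0.0, 0.0, -1.0]]
force: [0.4, 0.1, 0.1]
opening: 0.004
grasp_force: 0.0
```

Request:
{"method": "play_rows", "body": {"motion": [[[0,0,0.0005,0,0,0],[0,0,0.0005,0,0,0],[0,0,0.0005,0,0,0]]]}}

```text
time_s: 5.13
position: [0.4806, -0.1993, 0.0598]
tcp_rot: [[0.896, 0.443, 0.0], [0.443, -0.896, -0.0], [0.0, 0.0, -1.0]]
force: [0.3, -1.1, 0.7]
opening: 0.005
grasp_force: 0.0
```

Request:
{"method": "play_rows", "body": {"motion": [[[0,0,0.0005,0,0,0],[0,0,0.0005,0,0,0],[0,0,0.0005,0,0,0]]]}}

```text
time_s: 5.38
position: [0.4807, -0.1993, 0.0594]
tcp_rot: [[0.896, 0.444, 0.0], [0.444, -0.896, -0.0], [0.0, 0.0, -1.0]]
force: [0.2, -0.4, 1.4]
opening: 0.006
grasp_force: 0.9
```

Request:
{"method": "play_rows", "body": {"motion": [[[0,0,0.0005,0,0,0],[0,0,0.0005,0,0,0],[0,0,0.0005,0,0,0]]]}}

```text
time_s: 5.63
position: [0.4807, -0.1993, 0.0591]
tcp_rot: [[0.896, 0.444, 0.0], [0.444, -0.896, -0.0], [0.0, 0.0, -1.0]]
force: [-0.3, -0.8, 5.6]
opening: 0.005
grasp_force: 2.6
```

Request:
{"method": "play_rows", "body": {"motion": [[[0,0,0.0005,0,0,0],[0,0,0.0005,0,0,0],[0,0,0.0005,0,0,0]]]}}

```text
time_s: 5.88
position: [0.4807, -0.1993, 0.059]
tcp_rot: [[0.896, 0.444, 0.0], [0.444, -0.896, -0.001], [0.0, 0.001, -1.0]]
force: [-2.2, -0.4, 8.3]
opening: 0.004
grasp_force: 3.9
```

Request:
{"method": "play_rows", "body": {"motion": [[[0,0,-0.02,0,0,0],[0.03,0.02,-0.023,0,0,0],[0.06,0.041,-0.023,0,0,0],[0.09,0.062,-0.02,0,0,0],[0.09,0.062,-0.006,0,0,0],[0.09,0.062,-0.003,0,0,0],[0.09,0.062,-0.003,0,0,0],[0.09,0.062,-0.003,0,0,0]]]}}

```text
time_s: 6.55
position: [0.5868, -0.2138, 0.0603]
tcp_rot: [[0.896, 0.444, -0.004], [0.444, -0.896, 0.002], [-0.002, -0.003, -1.0]]
force: [-0.3, -0.4, -0.2]
opening: 0.006
grasp_force: 0.0
```

Request:
{"method": "play_rows", "body": {"motion": [[[0,0,0.001,0,0,0],[0,0,0.001,0,0,0],[0,0,0.001,0,0,0]]]}}

```text
time_s: 6.8
position: [0.5883, -0.2148, 0.0606]
tcp_rot: [[0.896, 0.443, -0.0], [0.443, -0.896, 0.0], [-0.0, -0.0, -1.0]]
force: [-0.9, 0.3, -0.7]
opening: 0.008
grasp_force: 0.0
```

Request:
{"method": "play_rows", "body": {"motion": [[[0,0,0.0005,0,0,0],[0,0,0.0005,0,0,0],[0,0,0.0005,0,0,0]]]}}

```text
time_s: 7.05
position: [0.5888, -0.2148, 0.0599]
tcp_rot: [[0.896, 0.444, 0.0], [0.444, -0.896, -0.0], [0.0, 0.0, -1.0]]
force: [0.1, 0.6, 0.7]
opening: 0.005
grasp_force: 0.0
```

Request:
{"method": "play_rows", "body": {"motion": [[[0,0,0.0005,0,0,0],[0,0,0.0005,0,0,0],[0,0,0.0005,0,0,0]]]}}

```text
time_s: 7.3
position: [0.5888, -0.2148, 0.0592]
tcp_rot: [[0.896, 0.444, -0.0], [0.444, -0.896, -0.0], [-0.0, -0.0, -1.0]]
force: [-0.4, -0.7, 0.1]
opening: 0.005
grasp_force: 0.1
```

Request:
{"method": "play_rows", "body": {"motion": [[[0,0,0.0005,0,0,0],[0,0,0.0005,0,0,0],[0,0,0.0005,0,0,0]]]}}

```text
time_s: 7.55
position: [0.5888, -0.2148, 0.0587]
tcp_rot: [[0.896, 0.444, -0.0], [0.444, -0.896, 0.0], [-0.0, -0.0, -1.0]]
force: [0.3, 0.6, 1.2]
opening: 0.006
grasp_force: 0.2
```

Request:
{"method": "play_rows", "body": {"motion": [[[0,0,0.0005,0,0,0],[0,0,0.0005,0,0,0],[0,0,0.0005,0,0,0]]]}}

```text
time_s: 7.8
position: [0.5888, -0.2147, 0.0582]
tcp_rot: [[0.896, 0.444, -0.0], [0.444, -0.896, 0.0], [-0.0, -0.0, -1.0]]
force: [0.2, -0.6, 0.5]
opening: 0.006
grasp_force: 0.2
```

Request:
{"method": "play_rows", "body": {"motion": [[[0,0,0.0005,0,0,0],[0,0,0.0005,0,0,0],[0,0,0.0005,0,0,0]]]}}

```text
time_s: 8.05
position: [0.5888, -0.2149, 0.0578]
tcp_rot: [[0.896, 0.444, 0.0], [0.444, -0.896, -0.0], [-0.0, 0.0, -1.0]]
force: [-0.8, -0.5, 1.6]
opening: 0.007
grasp_force: 0.8
```

Request:
{"method": "play_rows", "body": {"motion": [[[0,0,0.0005,0,0,0],[0,0,0.0005,0,0,0],[0,0,0.0005,0,0,0]]]}}

```text
time_s: 8.3
position: [0.5888, -0.2149, 0.0575]
tcp_rot: [[0.896, 0.444, 0.0], [0.444, -0.896, -0.0], [0.0, 0.0, -1.0]]
force: [-1.3, 0.2, 3.7]
opening: 0.008
grasp_force: 2.1
```

Request:
{"method": "play_rows", "body": {"motion": [[[0,0,0.0005,0,0,0],[0,0,0.0005,0,0,0],[0,0,0.0005,0,0,0]]]}}

```text
time_s: 8.55
position: [0.5888, -0.215, 0.0573]
tcp_rot: [[0.896, 0.444, 0.0], [0.444, -0.896, -0.0], [0.0, 0.0, -1.0]]
force: [-1.6, 0.2, 6.7]
opening: 0.004
grasp_force: 3.3
```

Request:
{"method": "play_rows", "body": {"motion": [[[0,0,0.0005,0,0,0],[0,0,0.0005,0,0,0],[0,0,0.0005,0,0,0]]]}}

```text
time_s: 8.8
position: [0.5888, -0.215, 0.0572]
tcp_rot: [[0.896, 0.444, 0.0], [0.444, -0.896, -0.001], [-0.0, 0.001, -1.0]]
force: [-2.7, -0.6, 8.3]
opening: -0.003
grasp_force: 4.2
```

```bash
python3 - <<'E'
from h import *
c=snap('top','top1.png')
p=proj(c,(.55,-.2,.04)).astype(int)
f=c['frame'][130:330,220:420,::-1]; cv2.imwrite('pics/top1c.png',cv2.resize(f,(600,600),interpolation=cv2.INTER_CUBIC))
E
```

```text
(no output)
```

View pics/top1c.png

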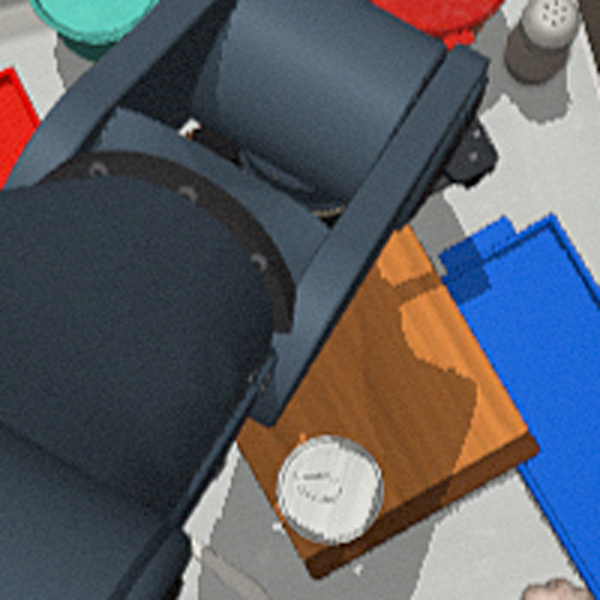

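C gives about 1.7 mm under less than 2 N, so it is blown. A and B look stiff. The smallest blown drop would only be about 0.5 mm, so I'll confirm both with a press at the centre.

Request:
{"method": "play_rows", "body": {"motion": [[[0,0,-0.02,0,0,0],[-0.018,-0.02,-0.025,0,0,0],[-0.036,-0.041,-0.025,0,0,0],[-0.056,-0.062,-0.022,0,0,0],[-0.056,-0.062,-0.008,0,0,0],[-0.056,-0.062,-0.005,0,0,0],[-0.056,-0.062,-0.004,0,0,0],[-0.056,-0.062,-0.004,0,0,0]]]}}

```text
time_s: 9.52
position: [0.5124, -0.1847, 0.06]
tcp_rot: [[0.896, 0.444, 0.001], [0.444, -0.896, -0.001], [0.001, 0.001, -1.0]]
force: [0.5, 0.1, 0.6]
opening: 0.005
grasp_force: 0.0
```

Request:
{"method": "play_rows", "body": {"motion": [[[0,0,0.0005,0,0,0],[0,0,0.0005,0,0,0],[0,0,0.0005,0,0,0],[0,0,0.0005,0,0,0]]]}}

```text
time_s: 9.85
position: [0.5116, -0.1843, 0.0599]
tcp_rot: [[0.896, 0.444, 0.001], [0.444, -0.896, -0.0], [0.0, 0.001, -1.0]]
force: [0.0, 0.5, -1.0]
opening: 0.009
grasp_force: 0.0
```

Request:
{"method": "play_rows", "body": {"motion": [[[0,0,0.0005,0,0,0],[0,0,0.0005,0,0,0],[0,0,0.0005,0,0,0]]]}}

```text
time_s: 10.1
position: [0.5114, -0.1842, 0.0594]
tcp_rot: [[0.896, 0.444, 0.001], [0.444, -0.896, -0.0], [0.0, 0.001, -1.0]]
force: [0.4, 0.4, 1.3]
opening: 0.006
grasp_force: 0.7
```

Request:
{"method": "play_rows", "body": {"motion": [[[0,0,0.0005,0,0,0],[0,0,0.0005,0,0,0],[0,0,0.0005,0,0,0]]]}}

```text
time_s: 10.35
position: [0.5115, -0.1842, 0.0594]
tcp_rot: [[0.896, 0.444, 0.001], [0.444, -0.896, -0.001], [0.001, 0.001, -1.0]]
force: [0.1, 0.9, 6.0]
opening: 0.005
grasp_force: 2.6
```

Request:
{"method": "play_rows", "body": {"motion": [[[0,0,0.0005,0,0,0],[0,0,0.0005,0,0,0],[0,0,0.0005,0,0,0]]]}}

```text
time_s: 10.6
position: [0.5115, -0.1843, 0.0594]
tcp_rot: [[0.896, 0.444, 0.001], [0.444, -0.896, -0.001], [0.001, 0.001, -1.0]]
force: [-1.2, 0.4, 8.8]
opening: 0.009
grasp_force: 4.3
```

Request:
{"method": "play_rows", "body": {"motion": [[[0,0,-0.02,0,0,0],[-0.034,0.001,-0.023,0,0,0],[-0.068,0.002,-0.023,0,0,0],[-0.1,0.003,-0.02,0,0,0],[-0.1,0.003,-0.006,0,0,0],[-0.1,0.003,-0.003,0,0,0],[-0.1,0.003,-0.002,0,0,0],[-0.1,0.003,-0.002,0,0,0]]]}}

```text
time_s: 11.27
position: [0.4234, -0.2311, 0.06]
tcp_rot: [[0.896, 0.444, 0.0], [0.444, -0.896, 0.0], [0.0, 0.0, -1.0]]
force: [0.3, -0.7, -0.1]
opening: 0.004
grasp_force: 0.0
```

Request:
{"method": "play_rows", "body": {"motion": [[[0,0,0.0005,0,0,0],[0,0,0.0005,0,0,0],[0,0,0.0005,0,0,0],[0,0,0.0005,0,0,0]]]}}

```text
time_s: 11.6
position: [0.4233, -0.2309, 0.0599]
tcp_rot: [[0.896, 0.445, 0.001], [0.445, -0.896, -0.0], [0.0, 0.001, -1.0]]
force: [-0.9, 0.3, 0.0]
opening: 0.002
grasp_force: 0.0
```

Request:
{"method": "play_rows", "body": {"motion": [[[0,0,0.0005,0,0,0],[0,0,0.0005,0,0,0],[0,0,0.0005,0,0,0]]]}}

```text
time_s: 11.85
position: [0.4231, -0.2312, 0.0594]
tcp_rot: [[0.896, 0.444, 0.001], [0.444, -0.896, -0.0], [0.0, 0.001, -1.0]]
force: [0.1, -0.0, 1.3]
opening: 0.003
grasp_force: 1.0
```

Request:
{"method": "play_rows", "body": {"motion": [[[0,0,0.0005,0,0,0],[0,0,0.0005,0,0,0],[0,0,0.0005,0,0,0]]]}}

```text
time_s: 12.1
position: [0.4231, -0.2313, 0.0593]
tcp_rot: [[0.896, 0.444, 0.001], [0.444, -0.896, -0.001], [0.001, 0.001, -1.0]]
force: [0.2, 1.2, 7.2]
opening: 0.006
grasp_force: 3.3
```

Request:
{"method": "play_rows", "body": {"motion": [[[0,0,0.0005,0,0,0],[0,0,0.0005,0,0,0],[0,0,0.0005,0,0,0]]]}}

```text
time_s: 12.35
position: [0.4232, -0.2313, 0.0593]
tcp_rot: [[0.896, 0.444, 0.001], [0.444, -0.896, -0.001], [0.001, 0.001, -1.0]]
force: [-0.1, 0.7, 10.4]
opening: 0.006
grasp_force: 5.3
```

Request:
{"method": "play_rows", "body": {"motion": [[[0,0,-0.006,0,0,0],[0.036,0.001,-0.006,0,0,0],[0.036,0.001,-0.002,0,0,0],[0.036,0.001,-0.0015,0,0,0],[0.036,0.001,-0.0015,0,0,0],[0.036,0.001,-0.0015,0,0,0],[0.036,0.001,-0.0015,0,0,0]]]}}

```text
time_s: 12.93
position: [0.4546, -0.216, 0.0595]
tcp_rot: [[0.896, 0.443, -0.001], [0.443, -0.896, 0.001], [-0.001, -0.001, -1.0]]
force: [-0.4, 0.2, 0.2]
opening: 0.006
grasp_force: 0.0
```

Request:
{"method": "play_rows", "body": {"motion": [[[0,0,0.0004,0,0,0],[0,0,0.0004,0,0,0],[0,0,0.0004,0,0,0],[0,0,0.0004,0,0,0]]]}}

```text
time_s: 13.27
position: [0.4553, -0.2162, 0.0593]
tcp_rot: [[0.896, 0.443, -0.0], [0.443, -0.896, 0.0], [-0.0, -0.0, -1.0]]
force: [0.7, 0.2, 0.3]
opening: 0.003
grasp_force: 0.1
```

Request:
{"method": "play_rows", "body": {"motion": [[[0,0,0.0003,0,0,0],[0,0,0.0003,0,0,0],[0,0,0.0003,0,0,0],[0,0,0.0003,0,0,0]]]}}

```text
time_s: 13.6
position: [0.4555, -0.2161, 0.0591]
tcp_rot: [[0.896, 0.444, -0.0], [0.444, -0.896, -0.0], [-0.0, 0.0, -1.0]]
force: [-0.7, 0.2, 1.4]
opening: 0.007
grasp_force: 0.6
```

Request:
{"method": "play_rows", "body": {"motion": [[[0,0,0.0003,0,0,0],[0,0,0.0003,0,0,0],[0,0,0.0003,0,0,0],[0,0,0.0003,0,0,0]]]}}

```text
time_s: 13.93
position: [0.4556, -0.2161, 0.0589]
tcp_rot: [[0.896, 0.444, 0.0], [0.444, -0.896, -0.0], [0.0, 0.0, -1.0]]
force: [-0.3, 0.0, 4.8]
opening: 0.006
grasp_force: 2.2
```

Request:
{"method": "play_rows", "body": {"motion": [[[0,0,0.0003,0,0,0],[0,0,0.0003,0,0,0],[0,0,0.0003,0,0,0],[0,0,0.0003,0,0,0]]]}}

```text
time_s: 14.27
position: [0.4557, -0.2161, 0.0588]
tcp_rot: [[0.896, 0.444, 0.0], [0.444, -0.896, -0.0], [0.0, 0.0, -1.0]]
force: [-1.0, 1.2, 6.9]
opening: 0.009
grasp_force: 3.3
```

Request:
{"method": "play_rows", "body": {"motion": [[[0,0,0.0005,0,0,0],[0,0,0.0005,0,0,0],[0,0,0.0005,0,0,0],[0,0,0.0005,0,0,0]]]}}

```text
time_s: 14.6
position: [0.4558, -0.2161, 0.0587]
tcp_rot: [[0.896, 0.444, 0.001], [0.444, -0.896, -0.0], [0.0, 0.001, -1.0]]
force: [-0.1, 0.8, 9.9]
opening: 0.003
grasp_force: 4.9
```

Request:
{"method": "play_rows", "body": {"motion": [[[0,0,-0.005,0,0,0],[0.004,0,-0.004,0,0,0],[0.004,0,-0.0018,0,0,0],[0.004,0,-0.0018,0,0,0],[0.004,0,-0.0018,0,0,0],[0.004,0,-0.0018,0,0,0]]]}}

```text
time_s: 15.1
position: [0.4591, -0.2142, 0.0593]
tcp_rot: [[0.896, 0.444, -0.0], [0.444, -0.896, 0.0], [-0.0, -0.0, -1.0]]
force: [0.1, -0.9, -1.0]
opening: 0.005
grasp_force: 0.2
```

Request:
{"method": "play_rows", "body": {"motion": [[[0,0,0.0002,0,0,0],[0,0,0.0002,0,0,0],[0,0,0.0002,0,0,0],[0,0,0.0002,0,0,0]]]}}

```text
time_s: 15.43
position: [0.4589, -0.2142, 0.0594]
tcp_rot: [[0.896, 0.444, -0.0], [0.444, -0.896, 0.0], [-0.0, -0.0, -1.0]]
force: [-0.3, 0.1, -0.0]
opening: 0.007
grasp_force: 0.0
```

Request:
{"method": "play_rows", "body": {"motion": [[[0,0,0.0002,0,0,0],[0,0,0.0002,0,0,0],[0,0,0.0002,0,0,0],[0,0,0.0002,0,0,0]]]}}

```text
time_s: 15.77
position: [0.4591, -0.2143, 0.0593]
tcp_rot: [[0.896, 0.444, -0.0], [0.444, -0.896, 0.0], [-0.0, -0.0, -1.0]]
force: [0.0, 0.3, 0.7]
opening: 0.007
grasp_force: 0.1
```

Request:
{"method": "play_rows", "body": {"motion": [[[0,0,0.0003,0,0,0],[0,0,0.0003,0,0,0],[0,0,0.0003,0,0,0],[0,0,0.0003,0,0,0]]]}}

```text
time_s: 16.1
position: [0.4592, -0.2143, 0.059]
tcp_rot: [[0.896, 0.444, 0.0], [0.444, -0.896, -0.0], [0.0, 0.0, -1.0]]
force: [0.5, -0.2, 0.2]
opening: 0.004
grasp_force: 0.3
```

Request:
{"method": "play_rows", "body": {"motion": [[[0,0,0.0005,0,0,0],[0,0,0.0005,0,0,0],[0,0,0.0005,0,0,0],[0,0,0.0005,0,0,0]]]}}

```text
time_s: 16.43
position: [0.4593, -0.2144, 0.0588]
tcp_rot: [[0.896, 0.444, 0.001], [0.444, -0.896, -0.0], [0.0, 0.0, -1.0]]
force: [0.3, 0.9, 3.6]
opening: 0.006
grasp_force: 2.3
```

Request:
{"method": "play_rows", "body": {"motion": [[[0,0,-0.02,0,0,0],[0.012,-0.003,-0.02,0,0,0],[0.023,-0.003,-0.016,0,0,0],[0.023,-0.003,-0.004,0,0,0],[0.023,-0.003,-0.002,0,0,0],[0.023,-0.003,-0.0017,0,0,0],[0.023,-0.003,-0.0017,0,0,0],[0.023,-0.003,-0.0017,0,0,0]]]}}

```text
time_s: 17.1
position: [0.4781, -0.2011, 0.0598]
tcp_rot: [[0.896, 0.444, -0.001], [0.444, -0.896, 0.001], [-0.001, -0.001, -1.0]]
force: [0.3, -0.1, 0.2]
opening: 0.004
grasp_force: 0.0
```

Request:
{"method": "play_rows", "body": {"motion": [[[0,0,0.0003,0,0,0],[0,0,0.0003,0,0,0],[0,0,0.0003,0,0,0],[0,0,0.0003,0,0,0]]]}}

```text
time_s: 17.43
position: [0.4783, -0.2015, 0.06]
tcp_rot: [[0.896, 0.444, 0.0], [0.444, -0.896, -0.0], [0.0, 0.0, -1.0]]
force: [0.9, -0.1, 0.5]
opening: 0.004
grasp_force: 0.0
```

Request:
{"method": "play_rows", "body": {"motion": [[[0,0,0.0003,0,0,0],[0,0,0.0003,0,0,0],[0,0,0.0003,0,0,0],[0,0,0.0003,0,0,0]]]}}

```text
time_s: 17.77
position: [0.4784, -0.2014, 0.0596]
tcp_rot: [[0.896, 0.444, -0.0], [0.444, -0.896, -0.0], [-0.0, -0.0, -1.0]]
force: [-0.2, -0.7, -0.6]
opening: 0.009
grasp_force: 0.0
```

Request:
{"method": "play_rows", "body": {"motion": [[[0,0,0.0003,0,0,0],[0,0,0.0003,0,0,0],[0,0,0.0003,0,0,0],[0,0,0.0003,0,0,0]]]}}

```text
time_s: 18.1
position: [0.4784, -0.2014, 0.0593]
tcp_rot: [[0.896, 0.444, 0.0], [0.444, -0.896, -0.0], [0.0, 0.0, -1.0]]
force: [-0.7, -0.8, 0.1]
opening: 0.005
grasp_force: 0.2
```

Request:
{"method": "play_rows", "body": {"motion": [[[0,0,0.0003,0,0,0],[0,0,0.0003,0,0,0],[0,0,0.0003,0,0,0],[0,0,0.0003,0,0,0]]]}}

```text
time_s: 18.43
position: [0.4785, -0.2015, 0.0591]
tcp_rot: [[0.896, 0.444, 0.0], [0.444, -0.896, -0.0], [0.0, 0.0, -1.0]]
force: [0.2, -0.0, 0.3]
opening: 0.0
grasp_force: 0.7
```

Request:
{"method": "play_rows", "body": {"motion": [[[0,0,0.0005,0,0,0],[0,0,0.0005,0,0,0],[0,0,0.0005,0,0,0],[0,0,0.0005,0,0,0]]]}}

```text
time_s: 18.77
position: [0.4784, -0.2015, 0.0586]
tcp_rot: [[0.896, 0.444, 0.0], [0.444, -0.896, -0.0], [-0.0, 0.0, -1.0]]
force: [-0.4, 0.2, 2.9]
opening: 0.002
grasp_force: 1.8
```

A and B show only soft-contact give with no step: B is stiff from first touch, and A gives 0.25 mm or less under light load. C steps 1.6 mm. So A and B go to blue and C to red. Next I'll lift above B and recheck the tin positions.

Request:
{"method": "play_rows", "body": {"motion": [[[0,0,-0.035,0,0,0],[0.02,-0.001,-0.06,0,0,0],[0.04,-0.003,-0.06,0,0,0],[0.04,-0.003,-0.06,0,0,0],[0.04,-0.003,-0.06,0,0,0],[0.04,-0.003,-0.06,0,0,0],[0.04,-0.003,-0.06,0,0,0]]], "fingers": 0.087}}

```text
time_s: 19.35
position: [0.5114, -0.1806, 0.1175]
tcp_rot: [[0.896, 0.443, -0.003], [0.443, -0.896, 0.001], [-0.002, -0.003, -1.0]]
force: [0.3, -0.4, 0.5]
opening: 0.451
grasp_force: 0.0
```

```bash
python3 - <<'E'
from h import *
np.set_printoptions(precision=4,suppress=True)
for cam in('side','top'):
  c=imaging.capture(cam)
  for r in finder.recognise(cam,'tin_a')[:4]: print(cam,round(r['confidence'],2),np.array(r['at']))
  for r in finder.outline_of(cam,'tin_a')[:4]:
    m=r['pixels'].astype(np.uint8); k,_=cv2.findContours(m,0,2); k=max(k,key=cv2.contourArea)
    P=np.array([back(c,p[0],.042)[:2] for p in k],np.float32)
    print(round(r['confidence'],2),'min',P.min(0),'max',P.max(0),'circ',cv2.minEnclosingCircle(P))
print(bot.read_state()['position'],bot.read_state()['opening'])
E
```

```text
side 0.98 [ 0.6216 -0.1881  0.0358]
side 0.81 [ 0.4245 -0.2142  0.0353]
side 0.56 [ 0.5158 -0.1685  0.0342]
0.9 min [ 0.3952 -0.2594] max [ 0.4556 -0.1687] circ ((0.4259691834449768, -0.2140500843524933), 0.04541092365980148)
0.64 min [ 0.4806 -0.2112] max [ 0.5453 -0.1214] circ ((0.5116531252861023, -0.1662992388010025), 0.045039985328912735)
top 0.84 [ 0.6349 -0.2057  0.0355]
0.67 min [ 0.6104 -0.2284] max [ 0.6546 -0.1758] circ ((0.6296926736831665, -0.20208299160003662), 0.030147673562169075)
0.56 min [ 0.3919 -0.2597] max [ 0.4535 -0.1977] circ ((0.4234767258167267, -0.22855283319950104), 0.032011449337005615)
[ 0.5125 -0.1811  0.1182] 0.7276355378499678
```

Request:
{"method": "play_rows", "body": {"motion": [[[0,0,0,0,0,0],[0,0,0.01,0,0,0],[0,0,0.02,0,0,0],[0,0,0.045,0,0,0],[0,0,0.065,0,0,0],[0,0,0.073,0,0,0],[0,0,0.073,0,0,0],[0,0,0.073,0,0,0]]]}}

```text
time_s: 20.32
position: [0.5126, -0.1807, 0.0448]
tcp_rot: [[0.896, 0.444, -0.001], [0.444, -0.896, 0.001], [-0.001, -0.001, -1.0]]
force: [-0.4, 0.4, -0.6]
opening: 0.994
grasp_force: 0.0
```

Request:
{"method": "play_rows", "body": {"motion": [[[0,0,0,0,0,0],[0,0,0,0,0,0],[0,0,0,0,0,0],[0,0,0,0,0,0],[0,0,0,0,0,0],[0,0,0,0,0,0]]], "fingers": 0.05}}

```text
time_s: 20.82
position: [0.5133, -0.1811, 0.0462]
tcp_rot: [[0.896, 0.444, 0.001], [0.444, -0.896, -0.001], [0.001, 0.001, -1.0]]
force: [0.2, 0.5, 4.1]
opening: 0.728
grasp_force: 30.0
```

Request:
{"method": "play_rows", "body": {"motion": [[[0,0,-0.025,0,0,0],[0,0.005,-0.05,0,0,0],[-0.015,0.04,-0.055,0,0,0],[-0.03,0.075,-0.055,0,0,0],[-0.045,0.11,-0.055,0,0,0],[-0.06,0.14,-0.055,0,0,0],[-0.06,0.157,-0.05,0,0,0],[-0.06,0.157,-0.04,0,0,0]]]}}

```text
time_s: 21.48
position: [0.531, -0.3544, 0.0868]
tcp_rot: [[0.898, 0.44, 0.006], [0.44, -0.898, -0.007], [0.003, 0.009, -1.0]]
force: [0.7, 0.2, -1.6]
opening: 0.728
grasp_force: 30.0
```

Request:
{"method": "play_rows", "body": {"motion": [[[0,0,0.015,0,0,0],[0,0,0.03,0,0,0],[0,0,0.045,0,0,0],[0,0,0.048,0,0,0],[0,0,0.05,0,0,0],[0,0,0.05,0,0,0],[0,0,0.05,0,0,0]]]}}

```text
time_s: 22.07
position: [0.5294, -0.3479, 0.0381]
tcp_rot: [[0.896, 0.445, 0.001], [0.445, -0.896, -0.001], [0.001, 0.002, -1.0]]
force: [-1.8, 0.6, 14.6]
opening: 0.734
grasp_force: 30.6
```

```bash
python3 - <<'E'
from h import *
for cam in('side','top'):
  snap(cam,cam+'2.png')
f=np.hstack([cv2.imread('pics/side2.png')[180:420,130:470],cv2.imread('pics/top2.png')[130:370,180:480]]); cv2.imwrite('pics/m2.png',f)
E
```

```text
(no output)
```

View pics/m2.png

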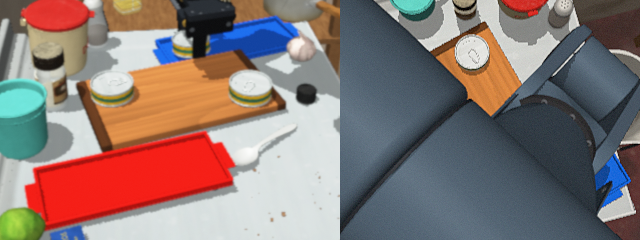

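```bash
python3 - <<'E'
from h import *
c=imaging.capture('side'); f=c['frame'][:,:,::-1].copy()
def T(n,ctr,a):
    a=np.radians(a); d=np.array([np.cos(a),np.sin(a)]); e=np.array([-d[1],d[0]])
    for L,W,z in((.118,.05,.014),(.114,.046,.007)):
        q=[proj(c,np.r_[np.array(ctr)+d*s*L+e*t*W,z]) for s,t in((1,1),(1,-1),(-1,-1),(-1,1))]
        cv2.polylines(f,[np.array(q).round().astype(int)],True,(255,255,255),1)
T('b',(.4665,-.385),30.4);T('r',(.559,-.041),27.4)
cv2.imwrite('pics/ov3.png',cv2.resize(f[190:310,200:460],None,fx=3,fy=3,interpolation=cv2.INTER_CUBIC))
E
```

```text
(no output)
```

View pics/ov3.png

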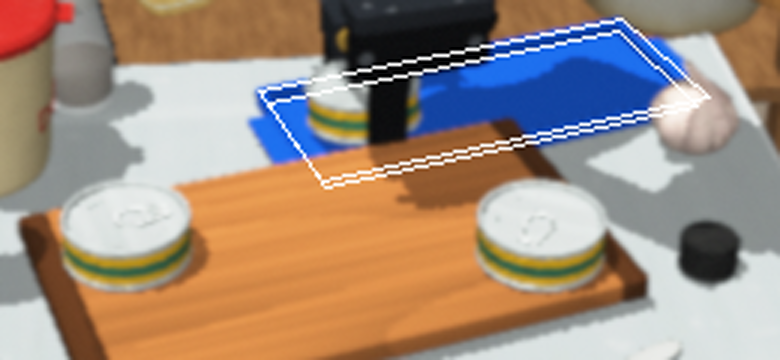

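```bash
python3 - <<'E'
from h import *
np.set_printoptions(precision=4,suppress=True)
c=imaging.capture('top'); f=cv2.imread('pics/top0.png').astype(int); b,g,r=f[...,0],f[...,1],f[...,2]
o=f.astype(np.uint8).copy()
for n,m,z in(('blue',(b>100)&(r<60)&(b-g>50),.012),('red',(r>130)&(b<70)&(g<70),.012),('board',(r-b>40)&(g>40)&(r-g<90)&(r-g>15),.018)):
    m=m.astype(np.uint8); m[:140]=0; m[345:]=0; m[:,:175]=0; m[:,480:]=0
    m=cv2.morphologyEx(m,2,np.ones((3,3)))
    k,_=cv2.findContours(m,0,2); k=max(k,key=cv2.contourArea)
    P=np.array([back(c,p[0],z)[:2] for p in k],np.float32); q=cv2.minAreaRect(P); print(n,q)
    a=np.radians(q[2]); print(' tool',q[0][0]*.896+q[0][1]*.444,q[0][0]*.444-q[0][1]*.896)
    cv2.polylines(o,[np.array([proj(c,np.r_[p,z]) for p in cv2.boxPoints(q)]).round().astype(int)],True,(0,255,0),1)
cv2.imwrite('pics/ov4.png',cv2.resize(o[130:360,170:480],None,fx=2.5,fy=2.5,interpolation=cv2.INTER_CUBIC))
E
```

```text
blue ((0.46753355860710144, -0.38475745916366577), (0.2627091109752655, 0.10047692805528641), 30.447370529174805)
 tool 0.2480777566432953 0.5523275834321976
red ((0.5511142015457153, -0.04841791093349457), (0.24101851880550385, 0.09455571323633194), 27.353174209594727)
 tool 0.4723007721304893 0.28807715368270875
board ((0.5285900831222534, -0.2203739881515503), (0.2517024278640747, 0.15885430574417114), 29.64567756652832)
 tool 0.37577066373825074 0.43214909029006954
```

View pics/ov4.png

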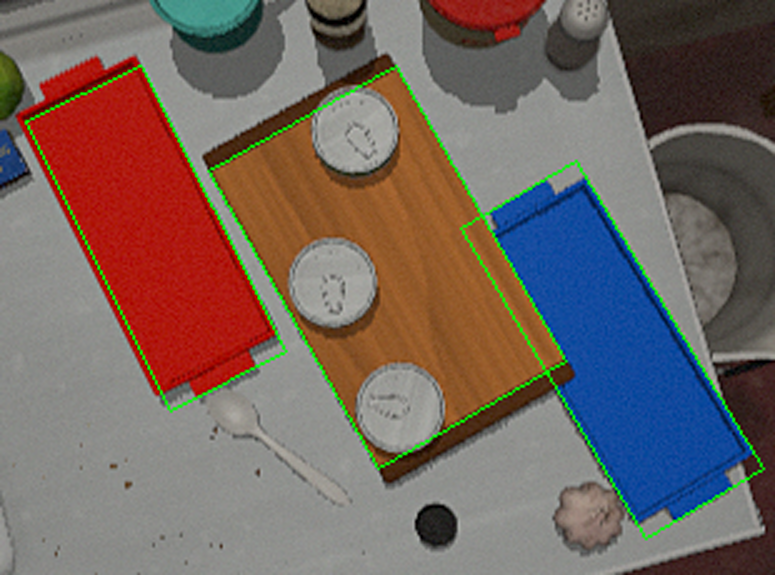

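The overlay shows the board edge reaching right up to (over) the inner side of the blue tray at this slot. That means the near fingertip is resting on the board with the tin about 3 mm above the floor. I'll shift the tin 10 mm outward (16 mm allowed) and release it just above the floor.

Request:
{"method": "play_rows", "body": {"motion": [[[0,0,-0.004,0,0,0],[0,0.005,-0.004,0,0,0],[0,0.01,-0.004,0,0,0],[0,0.01,-0.002,0,0,0],[0,0.01,0,0,0,0],[0,0.01,0,0,0,0]]]}}

```text
time_s: 22.77
position: [0.5332, -0.3573, 0.0348]
tcp_rot: [[0.896, 0.444, -0.0], [0.444, -0.896, 0.0], [-0.0, -0.0, -1.0]]
force: [-0.4, -0.3, -0.5]
opening: 0.738
grasp_force: 29.6
```

```bash
python3 - <<'E'
from h import *
c=imaging.capture('side'); f=c['frame'][190:300,230:400,::-1]
cv2.imwrite('pics/s5.png',cv2.resize(f,None,fx=4,fy=4,interpolation=cv2.INTER_CUBIC))
E
```

```text
(no output)
```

View pics/s5.png

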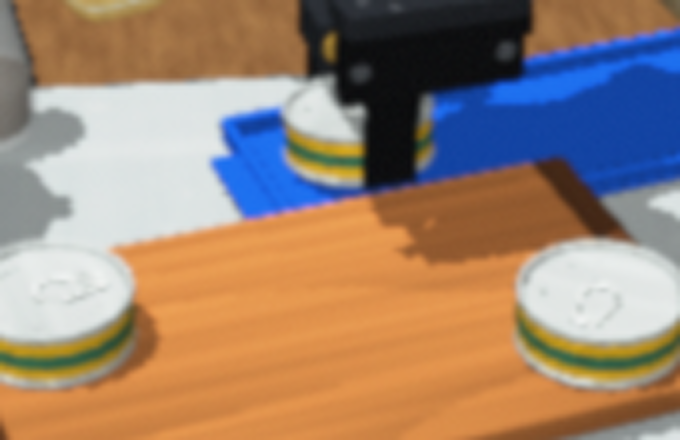

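Request:
{"method": "play_rows", "body": {"motion": [[[0,0,0,0,0,0],[0,0,0,0,0,0],[0,0,0,0,0,0]]], "fingers": 0.069}}

```text
time_s: 23.07
position: [0.5332, -0.3571, 0.0354]
tcp_rot: [[0.896, 0.444, -0.0], [0.444, -0.896, 0.0], [-0.0, -0.0, -1.0]]
force: [0.2, 0.1, 0.6]
opening: 0.786
grasp_force: 0.1
```

Request:
{"method": "play_rows", "body": {"motion": [[[0,0,-0.003,0,0,0],[0,0,-0.01,0,0,0],[0,0,-0.03,0,0,0],[0,0,-0.06,0,0,0],[0,0,-0.08,0,0,0],[0,0,-0.08,0,0,0]]], "fingers": 0.087}}

```text
time_s: 23.57
position: [0.5358, -0.3594, 0.121]
tcp_rot: [[0.896, 0.444, 0.007], [0.444, -0.896, -0.007], [0.003, 0.009, -1.0]]
force: [0.3, -1.8, -0.5]
opening: 0.993
grasp_force: 0.0
```

```bash
python3 - <<'E'
from h import *
c=imaging.capture('side')
print([(round(r['confidence'],2),np.round(r['at'],4)) for r in finder.recognise('side','tin_a')[:4]])
f=c['frame'][190:300,230:400,::-1]
cv2.imwrite('pics/s6.png',cv2.resize(f,None,fx=4,fy=4,interpolation=cv2.INTER_CUBIC))
E
```

```text
[(0.94, array([ 0.6233, -0.1891,  0.0384])), (0.78, array([ 0.4255, -0.2111,  0.0334])), (0.73, array([ 0.4347, -0.3996,  0.0029])), (0.59, array([ 0.5344, -0.3427,  0.0228]))]
```

View pics/s6.png

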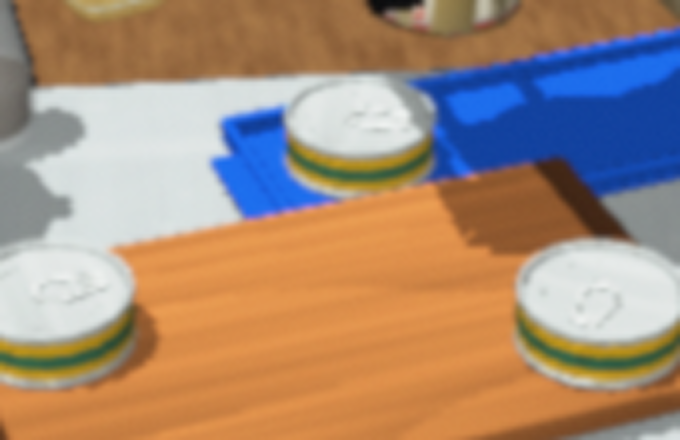

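Request:
{"method": "play_rows", "body": {"motion": [[[-0.01,-0.035,0,0,0,0],[-0.02,-0.07,0,0,0,0],[-0.03,-0.105,0,0,0,0],[-0.041,-0.14,0,0,0,0],[-0.041,-0.163,0.01,0,0,0],[-0.041,-0.163,0.02,0,0,0],[-0.041,-0.163,0.03,0,0,0],[-0.041,-0.163,0.03,0,0,0]]]}}

```text
time_s: 24.33
position: [0.4224, -0.2275, 0.0835]
tcp_rot: [[0.896, 0.444, -0.004], [0.444, -0.896, 0.004], [-0.002, -0.005, -1.0]]
force: [0.2, -0.4, -0.4]
opening: 1.003
grasp_force: 0.0
```

Request:
{"method": "play_rows", "body": {"motion": [[[0,0,0.02,0,0,0],[0,0,0.035,0,0,0],[0,0,0.039,0,0,0],[0,0,0.039,0,0,0],[0,0,0.039,0,0,0]]]}}

```text
time_s: 24.75
position: [0.4241, -0.2294, 0.0465]
tcp_rot: [[0.896, 0.444, -0.001], [0.444, -0.896, 0.0], [-0.0, -0.001, -1.0]]
force: [0.5, -0.9, 0.6]
opening: 0.998
grasp_force: 0.0
```

Request:
{"method": "play_rows", "body": {"motion": [[[0,0,0,0,0,0],[0,0,0,0,0,0],[0,0,0,0,0,0],[0,0,0,0,0,0],[0,0,0,0,0,0],[0,0,0,0,0,0]]], "fingers": 0.05}}

```text
time_s: 25.25
position: [0.4243, -0.2294, 0.0469]
tcp_rot: [[0.896, 0.444, 0.001], [0.444, -0.896, -0.0], [0.0, 0.001, -1.0]]
force: [-0.0, 1.7, 3.8]
opening: 0.724
grasp_force: 30.0
```

Request:
{"method": "play_rows", "body": {"motion": [[[0,0,-0.025,0,0,0],[-0.005,0.005,-0.05,0,0,0],[-0.03,0.04,-0.05,0,0,0],[-0.05,0.075,-0.05,0,0,0],[-0.07,0.11,-0.05,0,0,0],[-0.09,0.14,-0.05,0,0,0],[-0.103,0.168,-0.04,0,0,0],[-0.103,0.168,-0.03,0,0,0]]]}}

```text
time_s: 25.92
position: [0.4076, -0.4348, 0.0774]
tcp_rot: [[0.898, 0.44, 0.006], [0.44, -0.898, -0.011], [0.0, 0.013, -1.0]]
force: [1.3, -0.6, -0.9]
opening: 0.728
grasp_force: 30.0
```

Request:
{"method": "play_rows", "body": {"motion": [[[0,0,0.01,0,0,0],[0,0,0.02,0,0,0],[0,0,0.03,0,0,0],[0,0,0.036,0,0,0],[0,0,0.039,0,0,0],[0,0,0.039,0,0,0],[0,0,0.039,0,0,0]]]}}

```text
time_s: 26.5
position: [0.4068, -0.4252, 0.0376]
tcp_rot: [[0.896, 0.445, 0.0], [0.445, -0.896, -0.0], [-0.0, 0.0, -1.0]]
force: [0.2, 0.9, -0.7]
opening: 0.722
grasp_force: 30.0
```

Request:
{"method": "play_rows", "body": {"motion": [[[0,0,0.001,0,0,0],[0,0,0.001,0,0,0],[0,0,0.001,0,0,0]]]}}

```text
time_s: 26.75
position: [0.4066, -0.4258, 0.0369]
tcp_rot: [[0.896, 0.444, 0.0], [0.444, -0.896, -0.001], [0.0, 0.001, -1.0]]
force: [0.2, 0.0, -1.8]
opening: 0.726
grasp_force: 30.0
```

Request:
{"method": "play_rows", "body": {"motion": [[[0,0,0.001,0,0,0],[0,0,0.001,0,0,0],[0,0,0.001,0,0,0]]]}}

```text
time_s: 27.0
position: [0.4067, -0.4259, 0.036]
tcp_rot: [[0.896, 0.444, 0.001], [0.444, -0.896, -0.001], [0.0, 0.001, -1.0]]
force: [-0.0, -0.3, 2.1]
opening: 0.728
grasp_force: 30.0
```

Request:
{"method": "play_rows", "body": {"motion": [[[0,0,0,0,0,0],[0,0,0,0,0,0],[0,0,0,0,0,0]]], "fingers": 0.07}}

```text
time_s: 27.25
position: [0.4064, -0.4256, 0.0355]
tcp_rot: [[0.896, 0.444, -0.0], [0.444, -0.896, -0.0], [-0.0, 0.0, -1.0]]
force: [1.3, -0.3, 0.0]
opening: 0.795
grasp_force: 0.0
```

Request:
{"method": "play_rows", "body": {"motion": [[[0,0,-0.005,0,0,0],[0,0,-0.03,0,0,0],[0,0,-0.06,0,0,0],[0.025,-0.01,-0.085,0,0,0],[0.06,-0.02,-0.085,0,0,0],[0.095,-0.03,-0.085,0,0,0],[0.12,-0.04,-0.085,0,0,0],[0.12,-0.04,-0.085,0,0,0]]]}}

```text
time_s: 27.92
position: [0.4991, -0.3324, 0.1211]
tcp_rot: [[0.894, 0.448, 0.001], [0.448, -0.894, 0.001], [0.002, -0.0, -1.0]]
force: [-0.8, -1.3, -0.4]
opening: 0.809
grasp_force: 0.0
```

Request:
{"method": "play_rows", "body": {"motion": [[[0.03,-0.013,0,0,0,0],[0.06,-0.026,0,0,0,0],[0.09,-0.038,0,0,0,0],[0.12,-0.05,0,0,0,0],[0.15,-0.06,0,0,0,0],[0.175,-0.07,0,0,0,0],[0.175,-0.07,0.02,0,0,0],[0.175,-0.07,0.03,0,0,0]]], "fingers": 0.087}}

```text
time_s: 28.58
position: [0.6223, -0.195, 0.0897]
tcp_rot: [[0.895, 0.446, -0.001], [0.446, -0.895, -0.0], [-0.001, -0.0, -1.0]]
force: [-0.8, -0.1, -1.2]
opening: 0.999
grasp_force: 0.0
```

```bash
python3 - <<'E'
from h import *
np.set_printoptions(precision=4,suppress=True)
for cam in('side','top'):
  c=imaging.capture(cam)
  print(cam,[(round(r['confidence'],2),np.round(r['at'],4)) for r in finder.recognise(cam,'tin_a')[:4]])
  print('garlic',[np.round(r['at'],4) for r in finder.recognise(cam,'garlic')[:1]])
print(bot.read_state()['position'])
E
```

```text
side [(0.94, array([ 0.408 , -0.4074,  0.0235])), (0.93, array([ 0.5339, -0.3443,  0.0252])), (0.67, array([ 0.6276, -0.1804,  0.038 ]))]
garlic [array([ 0.3491, -0.3458,  0.0279])]
top [(0.93, array([ 0.4086, -0.4215,  0.0265])), (0.72, array([ 0.5354, -0.3565,  0.0287]))]
garlic [array([ 0.3473, -0.3609,  0.0366])]
[ 0.6217 -0.1974  0.0911]
```

Request:
{"method": "play_rows", "body": {"motion": [[[0,0,0.02,0,0,0],[0,0,0.04,0,0,0],[0,0,0.0445,0,0,0],[0,0,0.0445,0,0,0],[0,0,0.0445,0,0,0]]]}}

```text
time_s: 29.3
position: [0.622, -0.1966, 0.0466]
tcp_rot: [[0.896, 0.443, 0.0], [0.443, -0.896, -0.0], [0.0, 0.0, -1.0]]
force: [0.6, -0.0, 1.1]
opening: 0.999
grasp_force: 0.0
```

Request:
{"method": "play_rows", "body": {"motion": [[[0,0,0,0,0,0],[0,0,0,0,0,0],[0,0,0,0,0,0],[0,0,0,0,0,0],[0,0,0,0,0,0],[0,0,0,0,0,0]]], "fingers": 0.05}}

```text
time_s: 29.8
position: [0.6225, -0.1963, 0.0467]
tcp_rot: [[0.896, 0.444, 0.001], [0.444, -0.896, -0.001], [0.001, 0.001, -1.0]]
force: [-0.9, -0.3, 2.6]
opening: 0.725
grasp_force: 30.0
```

Request:
{"method": "play_rows", "body": {"motion": [[[0,0,-0.03,0,0,0],[0,0,-0.06,0,0,0],[-0.002,-0.035,-0.065,0,0,0],[-0.004,-0.07,-0.065,0,0,0],[-0.006,-0.105,-0.065,0,0,0],[-0.007,-0.14,-0.06,0,0,0],[-0.007,-0.167,-0.04,0,0,0],[-0.007,-0.167,-0.03,0,0,0]]]}}

```text
time_s: 30.47
position: [0.5358, -0.0443, 0.0747]
tcp_rot: [[0.894, 0.447, -0.009], [0.447, -0.894, 0.004], [-0.006, -0.007, -1.0]]
force: [-1.0, -0.2, -1.2]
opening: 0.729
grasp_force: 30.0
```

Request:
{"method": "play_rows", "body": {"motion": [[[0,0,0.01,0,0,0],[0,0,0.02,0,0,0],[0,0,0.03,0,0,0],[0,0,0.036,0,0,0],[0,0,0.039,0,0,0],[0,0,0.039,0,0,0],[0,0,0.039,0,0,0]]]}}

```text
time_s: 31.05
position: [0.5419, -0.0501, 0.0369]
tcp_rot: [[0.896, 0.443, 0.0], [0.443, -0.896, -0.0], [0.0, 0.0, -1.0]]
force: [0.2, 0.5, -0.3]
opening: 0.728
grasp_force: 30.0
```

Request:
{"method": "play_rows", "body": {"motion": [[[0,0,0.001,0,0,0],[0,0,0.001,0,0,0],[0,0,0.001,0,0,0]]]}}

```text
time_s: 31.3
position: [0.5418, -0.0496, 0.0363]
tcp_rot: [[0.896, 0.444, 0.001], [0.444, -0.896, -0.0], [0.0, 0.0, -1.0]]
force: [-0.5, 0.1, -1.0]
opening: 0.723
grasp_force: 30.0
```

Request:
{"method": "play_rows", "body": {"motion": [[[0,0,0.0005,0,0,0],[0,0,0.0005,0,0,0],[0,0,0.0005,0,0,0]]]}}

```text
time_s: 31.55
position: [0.5417, -0.0496, 0.0357]
tcp_rot: [[0.896, 0.444, 0.0], [0.444, -0.896, -0.0], [0.0, 0.0, -1.0]]
force: [0.2, 0.3, -0.5]
opening: 0.724
grasp_force: 30.0
```

Request:
{"method": "play_rows", "body": {"motion": [[[0,0,0,0,0,0],[0,0,0,0,0,0],[0,0,0,0,0,0]]], "fingers": 0.072}}

```text
time_s: 31.8
position: [0.5417, -0.0496, 0.0356]
tcp_rot: [[0.896, 0.444, 0.0], [0.444, -0.896, -0.0], [0.0, 0.0, -1.0]]
force: [0.1, -0.4, 0.4]
opening: 0.81
grasp_force: 0.0
```

Request:
{"method": "play_rows", "body": {"motion": [[[0,0,-0.005,0,0,0],[0,0,-0.03,0,0,0],[0,0,-0.065,0,0,0],[0,0,-0.1,0,0,0],[-0.02,0,-0.13,0,0,0],[-0.05,0,-0.15,0,0,0],[-0.08,0,-0.16,0,0,0],[-0.1,0,-0.16,0,0,0]]]}}

```text
time_s: 32.47
position: [0.4511, -0.0947, 0.1982]
tcp_rot: [[0.896, 0.444, 0.004], [0.444, -0.896, -0.002], [0.002, 0.004, -1.0]]
force: [0.2, 1.1, -0.5]
opening: 0.826
grasp_force: 0.0
```

Request:
{"method": "play_rows", "body": {"motion": [[[0,0,0,0,0,0],[0,0,0,0,0,0],[0,0,0,0,0,0]]]}}

```text
time_s: 32.72
position: [0.4529, -0.0941, 0.1958]
tcp_rot: [[0.896, 0.443, 0.002], [0.443, -0.896, -0.0], [0.001, 0.001, -1.0]]
force: [0.0, -0.5, -0.6]
opening: 0.828
grasp_force: 0.0
```

```bash
python3 - <<'E'
from h import *
np.set_printoptions(precision=4,suppress=True)
for cam in('side','top'):
  c=snap(cam,cam+'9.png')
  for n in('tin_a','spice_jar','salt_shaker','garlic'): print(cam,n,[(round(r['confidence'],2),np.round(r['at'],4)) for r in finder.recognise(cam,n)[:4 if n=='tin_a' else 1]])
E
```

```text
side tin_a [(0.92, array([ 0.5409, -0.0389,  0.0251])), (0.79, array([ 0.4021, -0.3916,  0.0171])), (0.78, array([ 0.5327, -0.3412,  0.0235])), (0.69, array([ 0.485 , -0.3712,  0.0082]))]
side spice_jar [(0.61, array([ 0.707 , -0.1663,  0.0658]))]
side salt_shaker [(0.96, array([ 0.6899, -0.3439,  0.0478]))]
side garlic [(0.6, array([ 0.3516, -0.3482,  0.0283]))]
top tin_a [(0.93, array([ 0.5477, -0.0541,  0.0247])), (0.84, array([ 0.5354, -0.3561,  0.0291]))]
top spice_jar [(0.66, array([ 0.7009, -0.1788,  0.0953]))]
top salt_shaker [(0.87, array([ 0.6861, -0.3559,  0.0727]))]
top garlic [(0.96, array([ 0.346 , -0.3611,  0.0374]))]
```

View pics/side9.png

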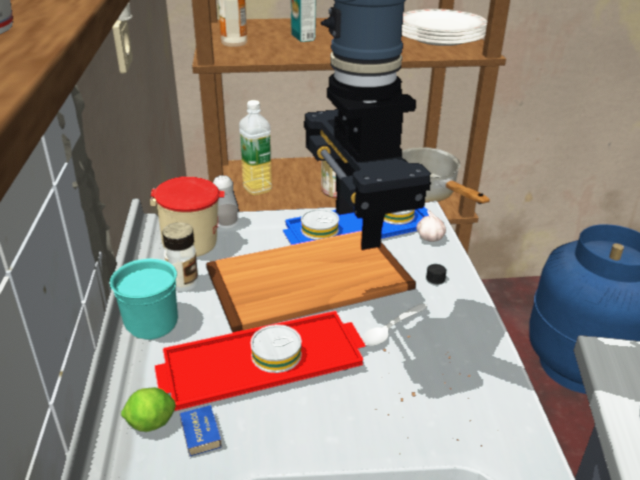

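The picture shows C level in the red tray at (276,348). A and B stand in the blue tray at (400,215) and (320,223), and the bystanders haven't moved.

```bash
python3 -c "
from rig import bot; print(bot.hand_in())"
```

```text
the job is handed in; nothing more can be done
None
```

I judged tin_a and tin_b sound and stood them in the blue tray, and judged tin_c blown (it gave about 1.6 mm when pressed at the rim) and stood it in the red tray; tin_a was the closest call, nothing was knocked over, the bystanders stayed put, and the job is handed in with no verdict shown.

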